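# Take a cork from the spring-flap dispenser

### The arm

A 6-joint arm with a two-finger parallel gripper is mounted at the origin on the work surface; the furniture and walls round the work are solid. World frame = base frame: x ahead of the robot, y to its left, z up, the work surface at z = 0. Lengths are in m, angles in rad, forces in N, time in s.
With the tool pointing down it reaches from about 0.375 to 0.975 m from the base axis. Payload 3.8 kg.
Tool frame: the origin (TCP) lies midway between the tips of the shut fingers; the grasp point (between the pads) lies 19 mm behind it; z points along the fingers, y is the line along which they close (so a half turn about z gives the same grasp; the last joint's range is limited). The gripper opens to 85 mm and grips with 20 to 120 N. Pads are 22 mm wide; open, the fingers measure 114 mm over their backs; the gripper's body (76 mm by 85 mm) begins 54 mm behind the grasp point. The pads swing forward as they close: fully open they stand 13 mm farther back than shut.
Start: joints at [-1.278, 0.264, 1.604, -0, 1.274, -0.037], TCP at [0.219, -0.639, 0.231] pointing down, gripper open.
Joint ranges: [-2.63, 2.63], [-0.94, 2.18], [0.31, 2.57], [-1.31, 4.45], [0, 2.66], [-2.55, 2.55]. Speed limits (rad/s): [2.57, 2.57, 3.14, 3.14, 3.14, 3.14].

### API

Orientations are given as a rotation vector (axis times angle).
In Python, from workcell import status, read_camera, workorder, masks_of gives the robot as it stands.
- The arm moves only by the tool drive_tool, never from a script. Its argument "rows" is a list of rows, each a list of 7 numbers: the turn, a rotation vector about the tool's x, y, z in degrees, then the shift along the tool's x, y, z in m, then the opening, from 0 (shut) to 1 (fully open). In form: [[ax, ay, az, tx, ty, tz, claw], ...]. A call has 1 to 8 rows; each row shifts and turns the commanded pose from where the row before left it, along the tool's axes as they then stand; what a row does not reach is not made up. A row lasts 1/12 s, in which the tool goes at most 41.7 mm and 7.16 degrees, less where a joint would pass 70% of its speed; a pose out of reach is approached as far as the arm can. A call is refused whole if a number of a shift passes 0.0417 or a number of a turn 7.16, either way. A call with a gripper value outside its range is refused whole. The fingers move at their own pace and stop on an object; "force" is the grip in N (left out, the last holds). Time passes only in rows, so rows that do not move let the fingers close. It gives the time, the measured TCP pose, the force, the opening and the grip force at its end, in the units of the state.
- status.read_state(): the state, without advancing time (a new reading comes with each control period).
- read_camera(name): name is "scene" or "top" or "wrist"; returns a dict with "color" (384x512x3 uint8, red, green, blue), "intrinsics" (3x3 intrinsics, pixels), "D" ([k1, k2, p1, p2, k3] as OpenCV has them; the pictures are not rectified), "world_from_camera" (4x4, takes a point from camera to world coordinates); the wrist camera has in their place "mount" (4x4, takes a point from camera to tool coordinates, whose origin is the TCP and whose axes are the flange's). Camera axes: x right, y up, looking along -z (the intrinsics and any distortion apply to the point x, -y, -z); pixel columns grow to the right and rows downward; lengths in m; the calibration is good to about 2 mm. A picture is of the moment at which its call begins: read the wrist's pose just before it. There is no depth.
- workorder.finish_job(): hands the job in; it is judged then, once.
Trained networks look in a picture, given as the dict that the camera call returned (one of the last four; its "shot" number tells which), for a name from the list of things; names that differ only in an ending like _2 or _b are one class to them, and where a whole thing is asked for, a point or a joint stands for the part that bears it (a point fixed in the world has none). Each returns a list of dicts, best first, with "score" (0 to 1); they miss things now and then, are a little off and sometimes report something else, mostly with a low value. They report only what shows in the picture. A call takes as long as a camera call.
- masks_of(picture, name): "mask" (384x512 bool, what is visible of it) and "bbox" ([left, top, right, bottom] in pixels, round what is visible of it).
The state is a dict: "time": time; "q": joint angles; "joint_vel": joint speeds; "joint_torque": joint torques, N m; "tool_pos": TCP position; "tcp_rot": TCP orientation; "wrist_force": force on the tool from outside, world axes, zero at the start; "torque": the same for the moment, N m; "width": opening from 0.0 (shut) to 1.0 (fully open); "grip_force": force on a finger pad.
Only numpy, scipy, OpenCV 4.12 (cv2) and the standard library are available. Lean on these libraries where they do the work, as an engineer would, in place of code of your own. Each camera call takes 0.05 s, during which the arm holds its last target. There are 200 camera calls.

### The job

Get the cork out of the small wooden dispenser: push its clear spring flap back by the red lip, keep it open with the gripper while you take hold of the cork behind it, and lift the cork out. Then stand the cork upright on the round black coaster, near the middle, and let it go; the flap should have sprung shut again. The other cork, out on the counter, is not the one wanted.

Things in the scene. Friction and masses are not known exactly. Their poses are not given: they have to be found in the camera images.
- dispenser: Fixed dispenser. Origin: counter level at the cork's place; front (-x) faces about the robot. Wooden foot 6 mm thick, x -50..62, y -65..65 mm; two hinge blocks 14 mm high at x 20, y +-57; no front or side walls. Clear flap over the cork: 100 mm wide wall at x 20 up to z 52, then roof forward to a slippery red lip (6 mm rod) at x -16, z 52. Lower fingers before the lip, push level along +x.
- flap (a joint): Flap angle, rad: 0 shut, grows as the lip swings up and back about a hinge along y at x 20, z 8 mm of the dispenser; stop at 1.3. Spring to shut: 1 N at the lip when shut, 2 N open; never stays open. With fingers (under 90 mm over their backs, to bear on the lip) astride the cork it reads about 0.6 and the lip stands 68 mm up: keep the gripper's body above that.
- cork: The wanted cork, brown, standing upright under the flap within 8 mm of the dispenser's origin: diameter 24 mm, height 40 mm, 15 g. Origin: centre of its underside, 6 mm above the counter; z is its long axis. Best gripped by its upper half.
- coaster: Round black slate coaster lying flat and loose on the counter, diameter 94 mm, 6 mm thick. Origin: centre of its underside; its top is 6 mm above the origin.

How it is judged:
On the way, in this order (a step that is already met when the one before it is completed fails the run):
1. the flap is held open while the cork still stands in the dispenser (value of joint flap above 0.3 rad and horizontal distance between cork and dispenser below 0.03 m and height (world z) of cork below 0.02 m), for 0.2 s.
2. the cork is lifted out of the dispenser, clear of the counter (height (world z) of cork above 0.06 m), for 0.1 s.
At the end, for the whole second after the job is handed in: The cork from the dispenser stands upright (within 8 degrees) and at rest on the coaster, its centre within 30 mm of the coaster's centre; the coaster lies flat on the counter; the dispenser's flap is shut (below 0.1 rad) (horizontal distance between cork and coaster below 0.03 m and z of cork in the frame of coaster between 0.003 and 0.01 m and angle between cork's own z axis and vertical below 0.15 rad and angle between coaster's own z axis and vertical below 0.1 rad and height (world z) of coaster below 0.006 m and linear speed of cork below 0.02 m/s and value of joint flap below 0.1 rad); the robot touches nothing.
It also fails if it takes over 38 s, if anything falls off the work surface, if the arm or the gripper's body presses on something with over 40 N, if the wrist force passes 120 N, or if a joint passes its speed limit or range.

## Working session

There is one attempt and no reset: what is moved stays moved. The work goes in short steps, Python scripts to look and compute and a tool call to move; the robot and the scene stay as the last step left them, time stands still between calls to the robot, and variables do not carry over. Pictures are saved under pics/ and viewed, at most 10 in all, crops included, and the job is handed in when it is done.

Besides the shell and the picture viewer there is one more tool, called after ">>>" by a JSON object that holds its "op" and its "data", one argument or row to a line. drive_tool: Moves the arm, as the interface text tells. Its arguments: {"type":"object","properties":{"rows":{"type":"array"},"force":{"type":"number"}},"required":["rows"]}

```bash
mkdir -p pics; ls; cat > h.py <<'E'
import numpy as np, cv2
from workcell import status, read_camera, workorder, masks_of
from scipy.spatial.transform import Rotation as R
def save(p,n): cv2.imwrite('pics/'+n,cv2.cvtColor(p['color'],cv2.COLOR_RGB2BGR))
def ray(p,uv):
    n=cv2.undistortPoints(np.array([[uv]],float),np.array(p['intrinsics']),np.array(p['D']))[0,0]
    T=np.array(p['world_from_camera']); return T[:3,3],T[:3,:3]@np.array([n[0],-n[1],-1])
def onz(p,uv,z):
    o,d=ray(p,uv); return o+d*(z-o[2])/d[2]
E
python3 - <<'E'
from h import *
s=status.read_state(); print(s)
ims=[]
for c in ['scene','top']:
    p=read_camera(c); ims.append(p['color'])
    for n in ['dispenser','flap','cork','coaster']:
        for m in masks_of(p,n)[:3]:
            ys,xs=np.nonzero(m['mask']); print(c,n,round(m['score'],2),np.round(m['bbox']),xs.mean().round(1),ys.mean().round(1), onz(p,(xs.mean(),ys.mean()),0.006).round(3))
    save(p,c+'1.png')
E
```

```text
pics
{'time': 0.0, 'q': array([-1.27789335e+00,  2.64742360e-01,  1.60540546e+00,  1.51602502e-06,
        1.27368195e+00, -3.69167157e-02]), 'joint_vel': array([ 0.00018286,  0.0009769 , -0.00011281,  0.0012547 , -0.00101311,
        0.00151162]), 'joint_torque': array([-7.73327483e-04, -5.15115058e+01, -3.67314434e+01, -2.99759095e-04,
        1.29549552e-02,  4.20899744e-05]), 'tool_pos': array([ 0.21838797, -0.63791255,  0.2299523 ]), 'tcp_rot': array([-3.09678236e+00, -5.15369556e-01,  4.45973964e-04]), 'wrist_force': array([-0.612351  ,  0.34114792, -0.23125714]), 'torque': array([0.03346898, 0.01000879, 0.00592545]), 'grip_force': 0.0, 'width': 1.0016046608230331}
scene dispenser 0.85 [271. 139. 331. 176.] 301.6 158.1 [ 0.553 -0.26   0.006]
scene flap 0.85 [281. 140. 326. 160.] 300.5 148.4 [ 0.588 -0.306  0.006]
scene coaster 0.82 [160. 234. 209. 267.] 185.8 249.4 [0.511 0.195 0.006]
top dispenser 0.9 [346. 136. 430. 214.] 386.0 173.3 [ 0.55  -0.251  0.006]
top flap 0.82 [366. 152. 418. 193.] 391.1 172.3 [ 0.551 -0.262  0.006]
top coaster 0.64 [137. 168. 180. 214.] 156.6 191.2 [0.517 0.193 0.006]
```

```bash
python3 - <<'E'
import cv2
for n in ['top1','scene1']:
    a=cv2.imread(f'pics/{n}.png')
    if n=='top1': b=cv2.resize(a[125:225,335:440],None,fx=5.5,fy=5.5,interpolation=cv2.INTER_CUBIC); cv2.imwrite('pics/topc.png',b)
E
```

```text
(no output)
```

View pics/top1.png

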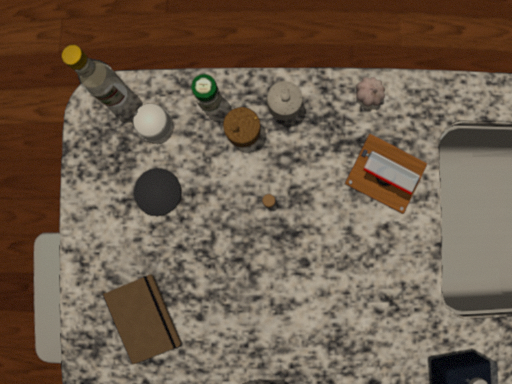

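View pics/scene1.png

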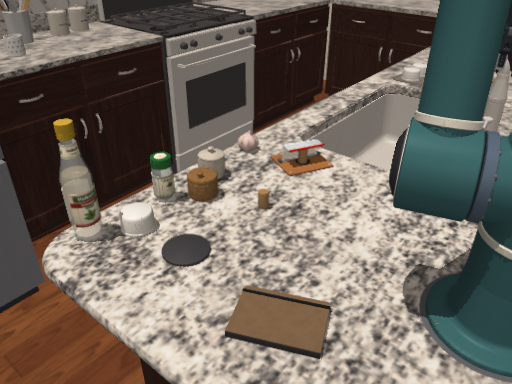

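View pics/topc.png

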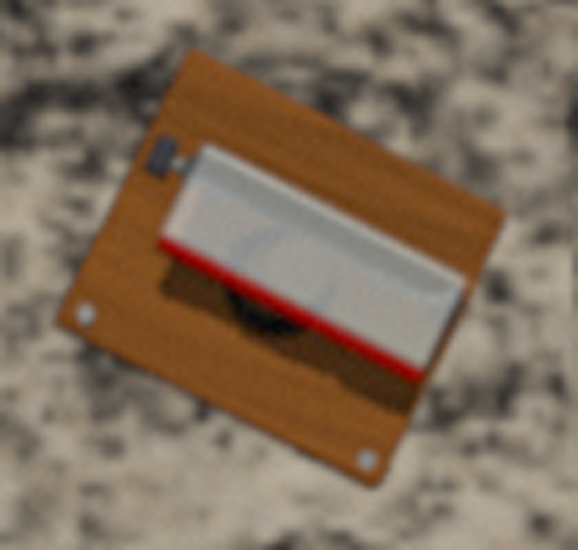

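The top view shows the dispenser at (386,173), yawed, with its red front lip facing lower-left. The coaster is at (158,191) and the decoy cork at (269,200). Next I'll fit the dispenser pose from the foot corners.

```bash
python3 - <<'E'
from h import *
p=read_camera('top')
P=[];M=np.array([[-50,65],[-50,-65],[62,65],[62,-65]])/1000
for u,v in [(57,323),(380,488),(195,50),(505,213)]:
    P.append(onz(p,((u+.5)/5.5-.5+335,(v+.5)/5.5-.5+125),.006)[:2])
P=np.array(P);print(P.round(4))
a=M-M.mean(0);b=P-P.mean(0)
yaw=np.arctan2((a[:,0]*b[:,1]-a[:,1]*b[:,0]).sum(),(a*b).sum());c,s=np.cos(yaw),np.sin(yaw);Rm=np.array([[c,-s],[s,c]])
t=P.mean(0)-Rm@M.mean(0);print('yaw',np.degrees(yaw),'t',t,'res',((M@Rm.T+t)-P).round(4))
st=status.read_state()
print(R.from_rotvec(st['tcp_rot']).as_matrix().round(3))
w=read_camera('wrist');print(np.array(w['mount']).round(4))
m=masks_of(p,'coaster')[0]['mask'];ys,xs=np.nonzero(m);(cx,cy),ax,an=cv2.fitEllipse(cv2.convexHull(np.c_[xs,ys].astype(np.float32)));print(cx,cy,ax,onz(p,(cx,cy),.006))
E
```

```text
[[ 0.5303 -0.1705]
 [ 0.4717 -0.2846]
 [ 0.6274 -0.2221]
 [ 0.5692 -0.3335]]
yaw -27.355664356818433 t [ 0.54433435 -0.24990982] res [[-0.0006  0.0013]
 [-0.0016 -0.    ]
 [ 0.0018  0.0014]
 [ 0.0003 -0.0027]]
[[ 0.946  0.324  0.   ]
 [ 0.324 -0.946 -0.   ]
 [ 0.     0.    -1.   ]]
[[-6.000e-04  9.461e-01  3.238e-01  8.420e-02]
 [ 1.000e+00  4.000e-04  7.000e-04 -8.000e-04]
 [ 5.000e-04  3.238e-01 -9.461e-01 -1.426e-01]
 [ 0.000e+00  0.000e+00  0.000e+00  1.000e+00]]
390.4813537597656 171.99508666992188 (24.4794979095459, 68.70669555664062) [ 0.55209136 -0.26038568  0.006     ]
```

>>> {"op": "drive_tool", "data": {
  "rows": [
    [0,0,-7,0.028,-0.022,0.004,1],
    [0,0,7,0.03,-0.02,0.004,1]
  ]
}}

```text
time: 0.82
tool_pos: [0.2558, -0.615, 0.2337]
tcp_rot: [3.012, 0.501, -0.008]
wrist_force: [12.2, -105.8, 7.0]
width: 1.0
grip_force: 51.6
```

>>> {"op": "drive_tool", "data": {
  "rows": [
    [0,0,0,0.028,-0.022,0.004,0.6],
    [0,0,0,0.028,-0.022,0.004,0.6],
    [0,0,0,0.028,-0.022,0.004,0.6],
    [0,0,0,0.028,-0.022,0.004,0.6],
    [0,0,0,0.028,-0.022,0.004,0.6],
    [0,0,0,0.028,-0.022,0.004,0.6]
  ]
}}

```text
time: 1.32
tool_pos: [0.3731, -0.397, 0.1994]
tcp_rot: [3.099, 0.515, 0.001]
wrist_force: [0.4, -0.1, 0.4]
width: 0.599
grip_force: 0.0
```

>>> {"op": "drive_tool", "data": {
  "rows": [
    [0,0,0,0.028,-0.022,0.004,0.6],
    [0,0,0,0.028,-0.022,0.004,0.6],
    [0,0,0,0.028,-0.022,0.004,0.6],
    [0,0,0,0.028,-0.022,0.004,0.6],
    [0,0,0,0.028,-0.022,0.004,0.6],
    [0,0,0,0.028,-0.022,0.004,0.6]
  ]
}}

```text
time: 1.82
tool_pos: [0.4894, -0.2175, 0.1756]
tcp_rot: [3.098, 0.516, 0.001]
wrist_force: [0.4, -1.2, -0.5]
width: 0.598
grip_force: 0.0
```

>>> {"op": "drive_tool", "data": {
  "rows": [
    [0,0,-7,0,0,0,0.6],
    [0,0,-7,0,0,0,0.6],
    [0,0,-7,0,0,0,0.6],
    [0,0,-7,0,0,0,0.6],
    [0,0,-7,0,0,0,0.6],
    [0,0,-7,0,0,0,0.6],
    [0,0,-7,0,0,0,0.6],
    [0,0,-7,0,0,0,0.6]
  ]
}}

```text
time: 2.48
tool_pos: [0.4887, -0.2191, 0.1755]
tcp_rot: [2.488, 1.918, 0.0]
wrist_force: [0.2, 0.8, -0.0]
width: 0.602
grip_force: 0.0
```

>>> {"op": "drive_tool", "data": {
  "rows": [
    [0,0,-7,0,0,0,0.6],
    [0,0,-7,0,0,0,0.6],
    [0,0,-7,0,0,0,0.6],
    [0,0,-7,0,0,0,0.6],
    [0,0,-7,0,0,0,0.6],
    [0,0,-7,0,0,0,0.6],
    [0,0,-7,0,0,0,0.6],
    [0,0,-7,0,0,0,0.6]
  ]
}}

```text
time: 3.15
tool_pos: [0.4887, -0.2191, 0.1755]
tcp_rot: [1.297, 2.861, 0.0]
wrist_force: [-0.1, -0.6, 0.3]
width: 0.598
grip_force: 0.0
```

>>> {"op": "drive_tool", "data": {
  "rows": [
    [0,0,-7,0,0,0,0.6],
    [0,0,-7,0,0,0,0.6],
    [0,0,-7,0,0,0,0.6],
    [0,0,0,0,0,0,0.6],
    [0,0,0,0,0,0,0.6]
  ]
}}

```text
time: 3.57
tool_pos: [0.4887, -0.2191, 0.1755]
tcp_rot: [0.768, 3.046, -0.0]
wrist_force: [0.0, -0.2, -0.0]
width: 0.596
grip_force: 0.0
```

```bash
cat >> h.py <<'E'
def wrist():
    s=status.read_state(); p=read_camera('wrist')
    T=np.eye(4);T[:3,:3]=R.from_rotvec(s['tcp_rot']).as_matrix();T[:3,3]=s['tool_pos']
    p['world_from_camera']=T@np.array(p['mount']); return s,p
E
python3 - <<'E'
from h import *
s,p=wrist();save(p,'w1.png')
Rm=R.from_rotvec(s['tcp_rot']).as_matrix()
print(s['time'],s['tool_pos'],Rm.round(3),s['width'],s['q'].round(2))
for n in ['cork','flap','dispenser']:
    for m in masks_of(p,n)[:3]:
        ys,xs=np.nonzero(m['mask']); print(n,round(m['score'],2),np.round(m['bbox']),xs.mean().round(1),ys.mean().round(1))
np.save('w1T.npy',p['world_from_camera'])
E
```

```text
3.5667 [ 0.48867697 -0.2190881   0.17545241] [[-0.881  0.474  0.   ]
 [ 0.474  0.881 -0.   ]
 [-0.     0.    -1.   ]] 0.5955894057242064 [-0.47  0.04  1.96  0.    1.13 -1.54]
cork 0.66 [243. 219. 271. 231.] 258.5 225.8
flap 0.73 [202. 235. 304. 271.] 257.0 250.6
dispenser 0.96 [192. 182. 320. 276.] 256.5 229.1
```

View pics/w1.png

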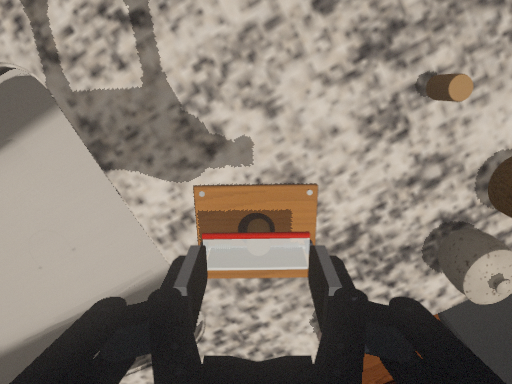

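The wrist view shows the dispenser in the centre. Its front corners are at (194,185) and (319,184), the lip at row 236, and the cork near (258,235). The first move also brushed something near the start, with 106 N at the wrist. I'll go gently from here and zoom in on the cork.

```bash
python3 - <<'E'
import cv2
a=cv2.imread('pics/w1.png');cv2.imwrite('pics/w1c.png',cv2.resize(a[175:285,185:330],None,fx=5,fy=5,interpolation=cv2.INTER_CUBIC))
E
```

```text
(no output)
```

View pics/w1c.png

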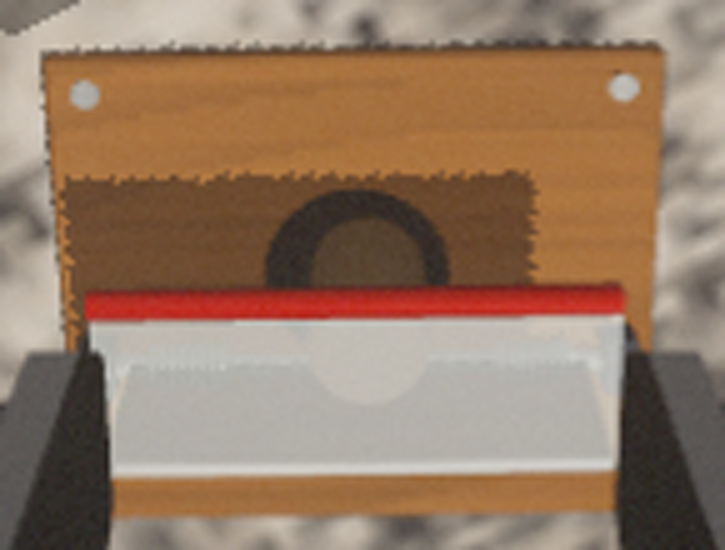

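```bash
python3 - <<'E'
from h import *
s,p=wrist()
f=lambda u,v,z:onz(p,((u+.5)/5-.5+185,(v+.5)/5-.5+175),z)[:2]
A=f(43,53,.006);B=f(660,47,.006)   # tool y- , tool y+
print(A,B,np.linalg.norm(A-B))
d=(B-A); print('yaw of d', np.degrees(np.arctan2(d[1],d[0])))
L1=f(87,305,.052);L2=f(625,298,.052);l=L2-L1;print('lip',L1,L2,np.linalg.norm(l),'ang',np.degrees(np.arctan2(l[1],l[0])))
th=np.radians(np.degrees(np.arctan2(d[1],d[0]))-90); th2=np.arctan2(l[1],l[0])-np.pi/2
ex=np.array([np.cos(th2),np.sin(th2)])
print('yaw',np.degrees(th),np.degrees(th2),'origin from front',(A+B)/2+.05*ex,'from lip',(L1+L2)/2+.016*ex)
print('cork top back', f(371,405,.046)-.012*ex,'bottom front',f(370,216,.006)+.012*ex, 'top lateral',(f(310,360,.046)+f(431,360,.046))/2)
E
```

```text
[ 0.4700647  -0.28287107] [ 0.52907759 -0.17021032] 0.12718083669197705
yaw of d 62.35398083403075
lip [ 0.50764815 -0.28633709] [ 0.5536269  -0.19760022] 0.09994137388580883 ang 62.609200285128196
yaw -27.64601916596925 -27.390799714871807 origin from front [ 0.54396561 -0.24954355] from lip [ 0.54484375 -0.24932957]
cork top back [ 0.54352049 -0.24579429] bottom front [ 0.54470662 -0.24612849] top lateral [ 0.54546135 -0.24676329]
```

>>> {"op": "drive_tool", "data": {
  "rows": [
    [0,0,-0.85,0,0.002,0.025,0.6],
    [0,0,0,0,0,0.03,0.6],
    [0,0,0,0,0,0.03,0.6],
    [0,0,0,0,0,0.03,0.6],
    [0,0,0,0,0,0.025,0.6],
    [0,0,0,0,0,0.015,0.6],
    [0,0,0,0,0,0.0045,0.6],
    [0,0,0,0,0,0,0.6]
  ]
}}

```text
time: 4.48
tool_pos: [0.4883, -0.2167, 0.0142]
tcp_rot: [-0.74, -3.05, -0.001]
wrist_force: [0.7, -0.3, -0.8]
width: 0.606
grip_force: 0.0
```

>>> {"op": "drive_tool", "data": {
  "rows": [
    [0,0,0,-0.01,0,0,0.6],
    [0,0,0,-0.01,0,0,0.6],
    [0,0,0,-0.008,0,0,0.6],
    [0,0,0,-0.006,0,0,0.6],
    [0,0,0,-0.006,0,0,0.6],
    [0,0,0,0,0,0,0.6]
  ]
}}

```text
time: 4.98
tool_pos: [0.5265, -0.2364, 0.0166]
tcp_rot: [0.74, 3.052, -0.0]
wrist_force: [-1.8, 1.2, 2.0]
width: 0.6
grip_force: 0.1
```

>>> {"op": "drive_tool", "data": {
  "rows": [
    [0,0,0,-0.005,0,0,0.6],
    [0,0,0,-0.005,0,0,0.6],
    [0,0,0,-0.005,0,0,0.6],
    [0,0,0,-0.005,0,0,0.6],
    [0,0,0,0,0,0,0.6],
    [0,0,0,0,0,0,0.6],
    [0,0,0,0,0,0,0.6],
    [0,0,0,0,0,0,0.6]
  ]
}}

```text
time: 5.65
tool_pos: [0.5425, -0.2445, 0.0155]
tcp_rot: [-0.74, -3.053, -0.0]
wrist_force: [-1.3, 0.7, 0.3]
width: 0.6
grip_force: 0.0
```

```bash
python3 - <<'E'
from h import *
s,p=wrist();print(s['time'],s['tool_pos'],s['wrist_force'])
t=read_camera('scene')
a=cv2.resize(p['color'],(512,384)); b=cv2.resize(t['color'][120:190,255:345],None,fx=5,fy=5,interpolation=cv2.INTER_CUBIC)
b=cv2.resize(b,(288,224));c=np.zeros((384,800,3),np.uint8);c[:,:512]=a;c[:224,512:]=b
save({'color':c},'h1.png')
E
```

```text
5.65 [ 0.54253785 -0.24453043  0.01549316] [-1.33403859  0.72552656  0.32117831]
```

View pics/h1.png

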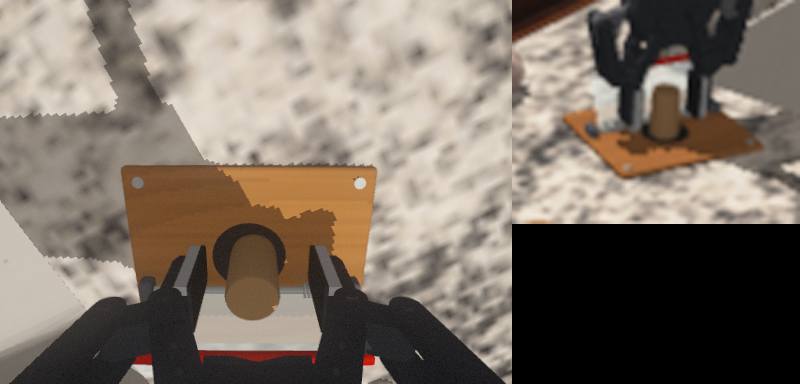

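The flap is up with the red lip behind the fingers, and the cork stands between the pads at (252,280). I'll close on it.

>>> {"op": "drive_tool", "data": {
  "rows": [
    [0,0,0,0,0,0,0.5],
    [0,0,0,0,0,0,0.4],
    [0,0,0,0,0,0,0.3],
    [0,0,0,0,0,0,0.2],
    [0,0,0,0,0,0,0.1],
    [0,0,0,0,0,0,0.1],
    [0,0,0,0,0,0,0.1]
  ],
  "force": 35
}}

```text
time: 6.33
tool_pos: [0.543, -0.2449, 0.016]
tcp_rot: [0.74, 3.053, -0.0]
wrist_force: [-1.4, 1.0, 1.6]
width: 0.274
grip_force: 34.3
```

>>> {"op": "drive_tool", "data": {
  "rows": [
    [0,0,0,0,0,-0.005,0.1],
    [0,0,0,0,0,-0.01,0.1],
    [0,0,0,0,0,-0.02,0.1],
    [0,0,0,0,0,-0.02,0.1],
    [0,0,0,0,0,-0.02,0.1],
    [0,0,0,0,0,-0.02,0.1],
    [0,0,0,0,0,-0.02,0.1],
    [0,0,0,0,0,-0.02,0.1]
  ]
}}

```text
time: 7.0
tool_pos: [0.5437, -0.2452, 0.1533]
tcp_rot: [0.739, 3.051, -0.001]
wrist_force: [-0.5, 0.1, -0.1]
width: 0.277
grip_force: 37.6
```

>>> {"op": "drive_tool", "data": {
  "rows": [
    [0,0,0,0,0,-0.02,0.1],
    [0,0,0,0,0,-0.02,0.1],
    [0,0,0,0,0,-0.01,0.1],
    [0,0,0,0,0,0,0.1],
    [0,0,0,0,0,0,0.1],
    [0,0,0,0,0,0,0.1]
  ]
}}

```text
time: 7.5
tool_pos: [0.5423, -0.2444, 0.1996]
tcp_rot: [-0.74, -3.052, -0.001]
wrist_force: [-0.8, -0.0, 0.3]
width: 0.271
grip_force: 37.7
```

```bash
python3 - <<'E'
from h import *
s,p=wrist();print(s['time'],s['tool_pos'],s['tcp_rot'],s['width'],s['grip_force'])
save(p,'w2.png')
for n in ['cork','coaster','flap']:
    for m in masks_of(p,n)[:3]: print(n,m['score'],m['bbox'])
for c in ['top','scene']:
    t=read_camera(c)
    for m in masks_of(t,'coaster')[:3]:
        ys,xs=np.nonzero(m['mask']);(cx,cy),ax,an=cv2.fitEllipse(cv2.convexHull(np.c_[xs,ys].astype(np.float32)));print(c,m['score'],cx,cy,ax,onz(t,(cx,cy),.006),m['bbox'])
E
```

```text
7.5 [ 0.54225494 -0.24444617  0.19963691] [-7.39694346e-01 -3.05166448e+00 -5.34431870e-04] 0.2705897277387065 37.65371024608612
cork 0.68 [230.9, 234.1, 287.1, 322.1]
flap 0.93 [202.3, 165.1, 301.1, 203.7]
scene 0.89 185.5791778564453 249.2708740234375 (32.61198806762695, 50.406673431396484) [0.51198854 0.19548988 0.006     ] [160.8, 232.4, 209.9, 264.8]
scene 0.4 304.7489929199219 157.68222045898438 (34.9411735534668, 63.24935531616211) [ 0.54836987 -0.26736834  0.006     ] [273.3, 138.3, 332.9, 175.7]
```

View pics/w2.png

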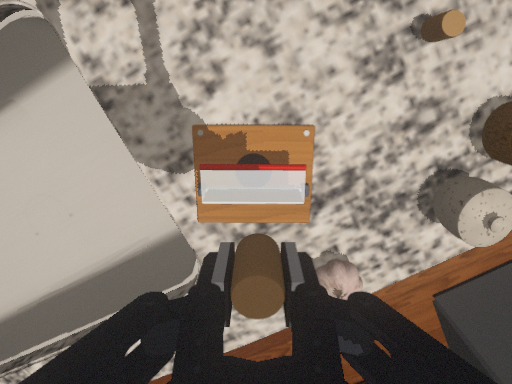

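The cork is held upright in the gripper at (258,275), and the flap is shut at (252,185). Moving over to the coaster.

>>> {"op": "drive_tool", "data": {
  "rows": [
    [0,0,0,0.006,0.013,0,0.1],
    [0,0,0,0.012,0.027,0,0.1],
    [0,0,0,0.012,0.027,0,0.1],
    [0,0,0,0.012,0.027,0,0.1],
    [0,0,0,0.012,0.027,0,0.1],
    [0,0,0,0.012,0.027,0,0.1],
    [0,0,0,0.012,0.027,0,0.1],
    [0,0,0,0.012,0.027,0,0.1]
  ]
}}

```text
time: 8.57
tool_pos: [0.555, -0.0218, 0.2009]
tcp_rot: [0.74, 3.053, 0.001]
wrist_force: [0.6, -0.2, 0.4]
width: 0.273
grip_force: 37.7
```

>>> {"op": "drive_tool", "data": {
  "rows": [
    [0,0,0,0.012,0.027,0,0.1],
    [0,0,0,0.012,0.027,0,0.1],
    [0,0,0,0.012,0.027,0,0.1],
    [0,0,0,0.012,0.027,0,0.1],
    [0,0,0,0.012,0.027,0,0.1],
    [0,0,0,0.012,0.027,0,0.1],
    [0,0,0,0.006,0.013,0,0.1],
    [0,0,0,0,0,0,0.1]
  ]
}}

```text
time: 9.23
tool_pos: [0.5658, 0.1707, 0.2008]
tcp_rot: [-0.734, -3.054, -0.002]
wrist_force: [0.5, -0.5, -0.1]
width: 0.275
grip_force: 37.7
```

>>> {"op": "drive_tool", "data": {
  "rows": [
    [0,0,0,0,0,0,0.1],
    [0,0,0,0,0,0,0.1]
  ]
}}

```text
time: 9.4
tool_pos: [0.5659, 0.1666, 0.2006]
tcp_rot: [-0.74, -3.053, 0.001]
wrist_force: [-0.2, -0.6, -0.5]
width: 0.275
grip_force: 37.7
```

```bash
python3 - <<'E'
from h import *
s,p=wrist();print(s['time'],s['tool_pos'],s['tcp_rot'],s['width'],s['grip_force'])
save(p,'w3.png')
Rm=R.from_rotvec(s['tcp_rot']).as_matrix()
for m in masks_of(p,'coaster')[:2]:
    ys,xs=np.nonzero(m['mask']);(cx,cy),ax,an=cv2.fitEllipse(cv2.convexHull(np.c_[xs,ys].astype(np.float32)));w=onz(p,(cx,cy),.006)
    print(m['score'],m['bbox'],cx,cy,ax,w,'tool',Rm.T@(w-s['tool_pos']))
E
```

```text
9.4 [0.56585592 0.16661922 0.20060727] [-7.39923903e-01 -3.05290897e+00  1.45437641e-03] 0.2747468426745168 37.65353500843048
0.55 [212.2, 71.2, 303.5, 157.9] 256.3917541503906 111.7715072631836 (90.37843322753906, 92.53182220458984) [0.51432921 0.19316966 0.006     ] tool [0.05795129 0.00020203 0.19461122]
```

View pics/w3.png

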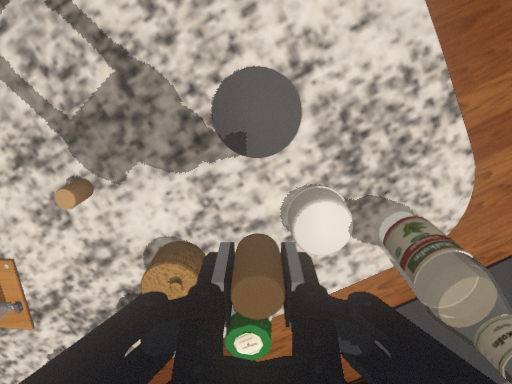

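>>> {"op": "drive_tool", "data": {
  "rows": [
    [0,0,0,0.014,0,0,0.1],
    [0,0,0,0.022,0,0.01,0.1],
    [0,0,0,0.014,0,0.02,0.1],
    [0,0,0,0.008,0,0.025,0.1],
    [0,0,0,0,0,0.025,0.1],
    [0,0,0,0,0,0.025,0.1],
    [0,0,0,0,0,0.025,0.1],
    [0,0,0,0,0,0.02,0.1]
  ]
}}

```text
time: 10.17
tool_pos: [0.5131, 0.193, 0.0492]
tcp_rot: [-0.742, -3.051, 0.001]
wrist_force: [0.2, -0.2, 0.1]
width: 0.269
grip_force: 37.7
```

>>> {"op": "drive_tool", "data": {
  "rows": [
    [0,0,0,0,0,0.012,0.1],
    [0,0,0,0,0,0.008,0.1],
    [0,0,0,0,0,0.005,0.1],
    [0,0,0,0,0,0.003,0.1],
    [0,0,0,0,0,0,0.1],
    [0,0,0,0,0,0,0.1]
  ]
}}

```text
time: 10.67
tool_pos: [0.5155, 0.1941, 0.0238]
tcp_rot: [0.74, 3.052, 0.001]
wrist_force: [1.0, -0.5, 0.1]
width: 0.274
grip_force: 37.7
```

>>> {"op": "drive_tool", "data": {
  "rows": [
    [0,0,0,0,0,0.003,0.1],
    [0,0,0,0,0,0.002,0.1],
    [0,0,0,0,0,0.001,0.1],
    [0,0,0,0,0,0.0005,0.1],
    [0,0,0,0,0,0,0.1],
    [0,0,0,0,0,0,0.1]
  ]
}}

```text
time: 11.17
tool_pos: [0.5147, 0.1939, 0.0164]
tcp_rot: [0.74, 3.053, 0.0]
wrist_force: [-0.7, -0.1, 0.5]
width: 0.272
grip_force: 38.1
```

>>> {"op": "drive_tool", "data": {
  "rows": [
    [0,0,0,0,0,0.0005,0.1],
    [0,0,0,0,0,0,0.1],
    [0,0,0,0,0,0,0.3],
    [0,0,0,0,0,0,0.36],
    [0,0,0,0,0,0,0.45],
    [0,0,0,0,0,0,0.6],
    [0,0,0,0,0,0,0.6],
    [0,0,0,0,0,0,0.6]
  ]
}}

```text
time: 11.83
tool_pos: [0.5146, 0.1938, 0.0157]
tcp_rot: [-0.74, -3.053, 0.0]
wrist_force: [0.2, -0.3, 0.2]
width: 0.6
grip_force: 0.0
```

>>> {"op": "drive_tool", "data": {
  "rows": [
    [0,0,0,0,0,-0.005,0.6],
    [0,0,0,0,0,-0.015,0.6],
    [0,0,0,0,0,-0.025,0.6],
    [0,0,0,0,0,-0.03,0.6],
    [0,0,0,0,0,-0.03,0.6],
    [0,0,0,0,0,-0.03,0.6],
    [0,0,0,-0.02,0,-0.02,0.6],
    [0,0,0,-0.03,0,0,0.6]
  ]
}}

```text
time: 12.5
tool_pos: [0.5614, 0.1728, 0.1776]
tcp_rot: [0.735, 3.046, 0.008]
wrist_force: [1.3, -0.1, 1.4]
width: 0.598
grip_force: 0.0
```

>>> {"op": "drive_tool", "data": {
  "rows": [
    [0,0,0,-0.01,0,0,0.6],
    [0,0,0,0,0,0,0.6],
    [0,0,0,0,0,0,0.6],
    [0,0,0,0,0,0,0.6]
  ]
}}

```text
time: 12.83
tool_pos: [0.5662, 0.1664, 0.1694]
tcp_rot: [-0.74, -3.05, 0.002]
wrist_force: [0.1, 0.1, -0.1]
width: 0.6
grip_force: 0.0
```

```bash
python3 - <<'E'
from h import *
s,p=wrist();print(s['time'],s['tool_pos'],s['wrist_force'])
t=read_camera('scene')
c=np.zeros((384,800,3),np.uint8);c[:,:512]=p['color'];c[:192,512:]=cv2.resize(t['color'][195:285,125:260],(288,192),interpolation=cv2.INTER_CUBIC);c[192:,512:]=cv2.resize(t['color'][120:210,250:385],(288,192),interpolation=cv2.INTER_CUBIC)
save({'color':c},'e1.png')
E
```

```text
12.8333 [0.56623296 0.16644986 0.16944027] [ 0.05500395  0.1273981  -0.05432722]
```

View pics/e1.png

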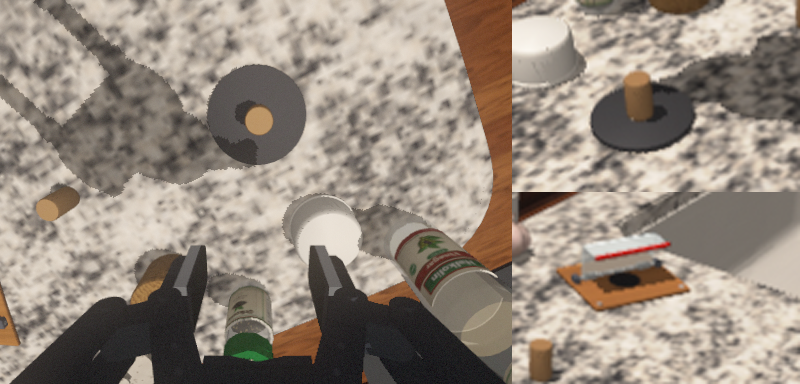

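The cork stands upright near the middle of the coaster at (259,121). The flap is shut and the gripper is clear, so I'm handing in.

```bash
python3 -c "
from workcell import workorder
print(workorder.finish_job())"
```

```text
the job is handed in; nothing more can be done
None
```

The cork is standing upright near the middle of the coaster, the flap is shut and the job is handed in at about 13 s; no verdict came back, and the first move hit something near the start position (106 N at the wrist, under the 120 N limit), which could count against the 40 N limit if the gripper's body or the arm made that contact.

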